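Free a cast panel from its mould and lean it to dry

TASK

The white cast panel is still in its aluminium mould, its tongue tucked under the dark bar: work it out without forcing it (tip the free end up just clear of the low end wall, then draw the tongue out from under the bar) and lean it on the orange drying stand, tongue down in the channel behind the front lip, decorated face outward, resting squarely back against the middle upright. The casting is still brittle, so never force it against the bar or press it hard on the stand, and leave everything else on the desk where it is.

Things in the scene. Friction and masses are not known exactly. Their poses are not given: they have to be found in the camera images.
- panel: white cast panel, brown leaf pattern on its upper face, about 0.22 kg, loose in the mould. Body 110 long (x) x 56 wide (y) x 16 thick (z); from the bottom of its -x end sticks a tongue 40 long, 40 wide, 7 thick, flush with the underside. Origin: centre of the underside of the 110 x 56 body; z out of the decorated face, x away from the tongue.
- panel_foot (a point): middle of the underside edge at the tip of the panel's tongue: 95 mm from the panel's origin along its -x
- panel_head (a point): middle of the underside edge at the panel's other end: 55 mm from its origin along its +x
- mould: aluminium open mould fixed to the desk, 176 long (x) x 100 wide. Origin on the desk under the panel's origin; x from bar to low end wall (about away from the robot), z up. The panel lies parallel to it, about 2 mm play all round, on a floor 12 above the desk. Side walls 18 above the floor, but both sides are open for fingers, down to the desk, from x = +1 to +57; the base there is 44 wide.
- stand: orange drying stand fixed to the desk, 140 deep (x) x 120 wide (y). Origin on the desk, 65 behind its front face, on its middle line; x from the front lip to the upright (about away from the robot), z up. Lip at x = -62 to -50, top 20 above the desk. Behind the foot channel a step, x = -20 to +45, 18 above the desk. The leaning panel faces -x and up, sloping 42 to 56 degrees.
- bar: dark steel bar, part of the mould, origin at the centre of its underside (36 long in x, 60 wide) over the tongue, 10.5 above the cavity floor. 34 mm of the 7 thick tongue is under it, 2 mm before a wall, so the panel cannot rise level: until the tongue is drawn out it can tilt, free end up, 5.5 degrees at most. The bar is rigid and fixed.
- mould_wall (a point): middle of the top inner edge of the low end wall at the mould's +x end (x = +57; 10 thick, 100 wide, top 6 above the cavity floor). The panel tilted 2.5 degrees about its tongue tip just clears it.
- stand_channel (a point): middle of the floor of the foot channel, which runs across the stand behind the lip, 30 wide (x = -50 to -20 of the stand), floor 8 above the desk
- stand_top (a point): middle of the top front edge of the upright, on which the panel leans: x = +45 of the stand, 92 above the desk; the upright is 40 wide in y and 10 thick, with a low rib behind, so fingers pass on both sides
- mug: blue mug, 82 across, 95 tall; origin at the bottom; bystander
- mixing_cup: white plastic cup, 68 across, 85 tall; origin at the bottom; bystander
- tape_roll: yellow tape roll lying flat, 52 across, 19 high; origin at the bottom; bystander
- spatula: spatula lying flat, 200 long; bystander
- stapler: red and black stapler, 130 long, 47 high; origin at the bottom; bystander
- mouse: black and grey computer mouse, 105 x 62 x 32 high; origin at the bottom; bystander
- resin_jar: amber glass jar, 68 across, 85 tall; origin at the bottom; bystander
Things that resemble listed ones, but are neither listed nor needed, are in the scene too. What is shaped like the panel but green is not meant.

How it is judged (in metres and radians):
On the way:
1. the panel is out of the mould, its tongue well above it (z of panel_foot in the frame of mould above 0.045 m), for 0.2 s.
At the end, for the whole second after the job is handed in: The panel rests still on the stand: tip of the tongue down in the channel behind the front lip (within 10 mm of its floor), both ends within 30 mm of the stand's middle line, free end up, decorated face outward, sloping 35 to 62 degrees from level (x of panel_foot in the frame of stand between -0.052 and -0.015 m and y of panel_foot in the frame of stand between -0.03 and 0.03 m and z of panel_foot in the frame of stand below 0.018 m and y of panel_head in the frame of stand between -0.03 and 0.03 m and z of panel_head in the frame of stand above 0.08 m and angle between panel's own z axis and vertical between 0.61 and 1.08 rad and linear speed of panel below 0.01 m/s and contact force between panel and stand above 0.3 N); the robot touches nothing.
It fails at once if the panel is forced against the dark bar with more than 25 N (contact force between panel and bar above 25 N).
It fails at once if the panel is pressed against the stand with more than 25 N (contact force between panel and stand above 25 N).
It fails at once if another thing on the desk is moved by more than 30 mm (distance of any of mug, mixing_cup, tape_roll, spatula, stapler, mouse, resin_jar from where it was at the start of the episode above 0.03 m).
It also fails if it takes over 48 s, if anything falls off the work surface, if the arm or the gripper's body presses on something with over 40 N, if the wrist force passes 120 N, or if a joint passes its speed limit or range.

ROBOT

A 7-joint arm with a two-finger parallel gripper is mounted at the origin on the work surface. World frame = base frame: x ahead of the robot, y to its left, z up, the work surface at z = 0. Lengths are in mm, angles in rad, forces in N, time in s.
With the tool pointing down it reaches from about 425 to 975 mm from the base axis. Payload 16.7 kg.
Tool frame: the origin (TCP) lies midway between the tips of the shut fingers; the grasp point (between the pads) lies 19 mm behind it; z points along the fingers, y is the line along which they close (so a half turn about z gives the same grasp; the last joint's range is limited). The gripper opens to 85 mm and grips with 20 to 120 N. Pads are 22 mm wide; open, the fingers measure 114 mm over their backs; the gripper's body (76 mm by 85 mm) begins 54 mm behind the grasp point. The pads swing forward as they close: fully open they stand 13 mm farther back than shut.
Start: joints at [-1.319, 0.426, 0.074, 1.606, -0.034, 1.111, -0.067], TCP at [263.977, 621.202, 231.302] pointing down, gripper open.
Joint ranges: [-2.85, 2.85], [-0.5, 2.14], [-1.23, 1.37], [0.21, 2.46], [-1.02, 4.16], [0.16, 2.05], [-2.73, 2.73]. Speed limits (rad/s): [1.89, 1.89, 2.39, 2.39, 3.01, 3.01, 3.01].

INTERFACE

Orientations are given as a unit quaternion [w, x, y, z].
In Python, from workcell import get_state, grab_frame, finish_job gives the robot as it stands.
- The arm moves only by the tool arm_command, never from a script. Its argument "steps" is a list of rows, each a list of 7 numbers: the turn, a rotation vector about the tool's x, y, z in degrees, then the shift along the tool's x, y, z in m, then the closure, from 0 (fully open) to 1 (shut). A call has 1 to 10 rows; each row shifts and turns the commanded pose from where the row before left it, along the tool's axes as they then stand; what a row does not reach is not made up. A row lasts 1/10 s, in which the tool goes at most 50 mm and 8.59 degrees, less where a joint would pass 70% of its speed; a pose out of reach is approached as far as the arm can. A call is refused whole if a number of a shift passes 0.05 or a number of a turn 8.59, either way. A call with a gripper value outside its range is refused whole. The fingers move at their own pace and stop on an object; "squeeze" is the grip in N (left out, the last holds). Time passes only in rows, so rows that do not move let the fingers close. It gives the time, the measured TCP pose, the force, the opening and the grip force at its end, in the units of the state.
- get_state(): the state, without advancing time (a new reading comes with each control period).
- grab_frame(name): name is "scene" or "top"; returns a dict with "image" (384x512x3 uint8, red, green, blue), "camera_matrix" (3x3 intrinsics, pixels), "view" (4x4, takes a point from world to camera coordinates). Camera axes: x right, y down, z forward; pixel columns grow to the right and rows downward; lengths in mm; the calibration is good to about 2 mm. A picture is of the moment at which its call begins. There is no depth.
- finish_job(): hands the job in; it is judged then, once.
The state is a dict: "t": time; "joints": joint angles; "joint_vel": joint speeds; "effort": joint torques, N m; "position": TCP position; "tool_rot": TCP orientation; "wrist_force": force on the tool from outside, world axes, zero at the start; "torque": the same for the moment, N m; "finger_gap": opening from 0.0 (shut) to 1.0 (fully open); "grip_force": force on a finger pad.
Only numpy, scipy, OpenCV 4.12 (cv2) and the standard library are available. Lean on these libraries where they do the work, as an engineer would, in place of code of your own. Each camera call takes 0.05 s, during which the arm holds its last target. There are 200 camera calls.

## Working session

There is one attempt and no reset: what is moved stays moved. The work goes in short steps, Python scripts to look and compute and a tool call to move; the robot and the scene stay as the last step left them, time stands still between calls to the robot, and variables do not carry over. Pictures are saved under pics/ and viewed, at most 10 in all, crops included, and the job is handed in when it is done.

Besides the shell and the picture viewer there is one more tool, called after "Request:" as name([rows], argument=value, ...), one row to a line, values as JSON. arm_command: Moves the arm, as the interface text tells. Its arguments: {"type":"object","properties":{"steps":{"type":"array"},"squeeze":{"type":"number"}},"required":["steps"]}

```bash
mkdir -p pics; ls; python3 - <<'E'
from workcell import *
import cv2,numpy as np
s=get_state();print(s)
for n in("scene","top"):
    f=grab_frame(n);cv2.imwrite(f"pics/{n}0.png",f["image"][:,:,::-1]);np.savez(f"pics/{n}0.npz",**f)
    print(f["camera_matrix"].tolist(),np.round(f["view"],4).tolist())
E
```

```text
pics
{'t': 0.0, 'joints': array([-1.318497  ,  0.42672913,  0.07387676,  1.6065969 , -0.03409184,
        1.11079877, -0.0671358 ]), 'joint_vel': array([-5.81139587e-04,  2.09316499e-04, -2.27382819e-04,  3.80807719e-04,
        7.94211937e-04, -2.56498916e-04, -8.31643098e-05]), 'effort': array([ 1.02132421e-03, -9.49843311e+01,  3.76073554e+00, -4.63501024e+01,
        1.91289315e-02,  1.04633358e-02,  3.92921731e-05]), 'position': array([263.86237526, 620.85483431, 230.61774945]), 'tool_rot': array([-7.16885796e-05,  1.99593607e-01,  9.79878557e-01, -6.32004018e-04]), 'wrist_force': array([-0.51822612, -0.05043009,  0.48793815]), 'torque': array([-0.00875634,  0.00086285, -0.00598455]), 'grip_force': 0.0, 'finger_gap': 0.9980774755116526}
[[422.1257128186745, 0.0, 263.15564052606504], [0.0, 422.1257128186745, 184.95525799119875], [0.0, 0.0, 1.0]] [[-0.5258, 0.8506, 0.0106, 268.8205], [0.5383, 0.3424, -0.7701, -190.6478], [-0.6586, -0.3991, -0.6379, 1590.1288], [0.0, 0.0, 0.0, 1.0]]
[[381.4469883278839, 0.0, 259.99996473430286], [0.0, 381.4469883278839, 190.37263241520733], [0.0, 0.0, 1.0]] [[0.0277, -0.9994, 0.0211, -28.4465], [-0.9977, -0.0289, -0.0611, 479.2442], [0.0616, -0.0194, -0.9979, 1457.5059], [0.0, 0.0, 0.0, 1.0]]
```

View pics/scene0.png

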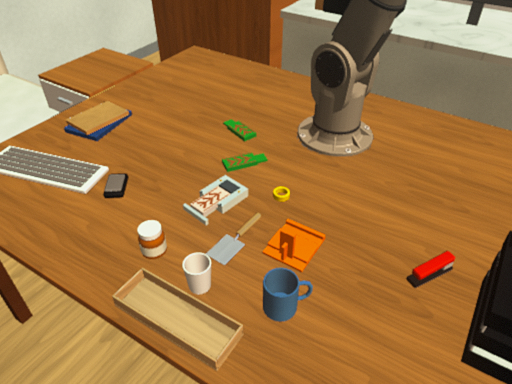

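View pics/top0.png

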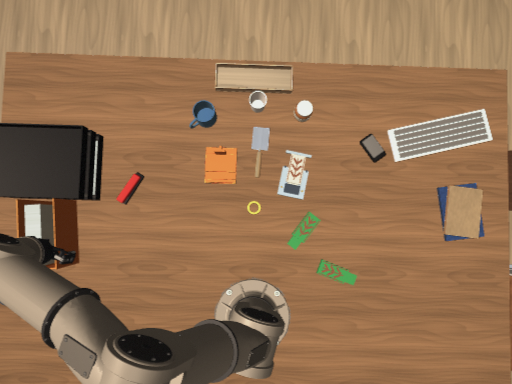

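The mould is at about (294,175) in the top view and (217,199) in the scene view. The stand is at about (221,166) and (295,245). I'll zoom in on both.

```bash
python3 - <<'E'
import cv2,numpy as np
t=cv2.imread("pics/top0.png");s=cv2.imread("pics/scene0.png")
a=cv2.resize(t[140:205,195:325],None,fx=6,fy=6,interpolation=cv2.INTER_CUBIC)[:,:780]
b=cv2.resize(s[170:275,175:335],(300*160//105*1,300)[:2],interpolation=cv2.INTER_CUBIC)
print(a.shape)
cv2.imwrite("pics/ta.png",a)
cv2.imwrite("pics/sa.png",cv2.resize(s[170:275,180:330],None,fx=5.3333,fy=5.3333,interpolation=cv2.INTER_CUBIC))
E
```

```text
(390, 780, 3)
```

View pics/ta.png

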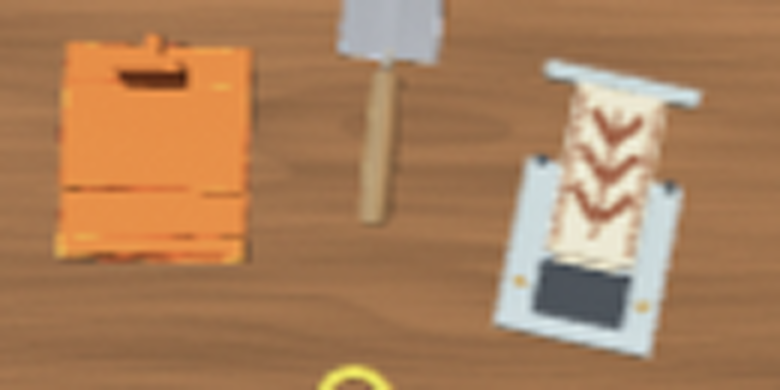

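View pics/sa.png

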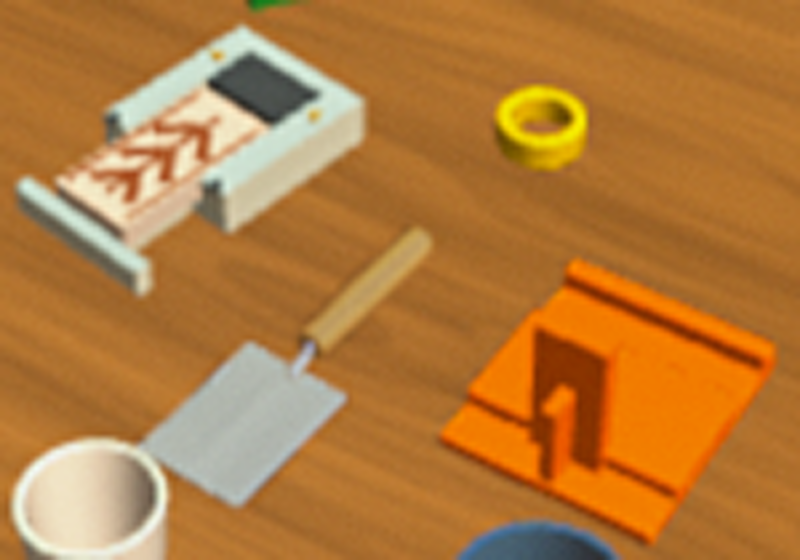

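The mould's side-wall top corners, end wall, bar, the stand's lip and the upright are all clear in both crops. I'll cast their corner rays onto the known heights and fit the poses.

```bash
cat > h.py <<'E'
import numpy as np
from workcell import *
def ray(f,uv,z):
    K,V=f["camera_matrix"],f["view"];R,t=V[:3,:3],V[:3,3];c=-R.T@t
    d=R.T@np.linalg.solve(K,[uv[0],uv[1],1]);return (c+d*(z-c[2])/d[2])[:2]
def fit(L,W):
    L=np.array(L,float);W=np.array(W);a=L-L.mean(0);b=W-W.mean(0)
    th=np.arctan2((a[:,0]*b[:,1]-a[:,1]*b[:,0]).sum(),(a*b).sum())
    R=np.array([[np.cos(th),-np.sin(th)],[np.sin(th),np.cos(th)]]);t=W.mean(0)-R@L.mean(0)
    return t,th,W-(L@R.T+t)
E
python3 - <<'E'
from h import *
T=np.load("pics/top0.npz");S=np.load("pics/scene0.npz")
ct=lambda p:((p[0]+.5)/6-.5+195,(p[1]+.5)/6-.5+140)
cs=lambda p:((p[0]+.5)/5.3333-.5+180,(p[1]+.5)/5.3333-.5+170)
def run(n,top,sc):
    for nm,f,c,pts in(("top",T,ct,top),("scene",S,cs,sc)):
        t,th,r=fit([p[0] for p in pts],[ray(f,c(p[1]),p[2]) for p in pts]);print(n,nm,t.round(1),th.round(4));print(r.round(1).tolist())
run("mould",[((-109,50),(493,324),30),((-109,-50),(653,356),30),((1,50),(530,156),30),((1,-50),(684,184),30),((67,50),(548,59),18),((67,-50),(702,92),18)],
 [((-109,-50),(245,26),30),((-109,50),(365,100),30),((1,-50),(106,110),30),((67,-50),(18,180),18),((67,50),(152,264),18)])
run("stand",[((75,60),(67,42),8),((75,-60),(252,46),8),((-65,60),(56,262),8),((-65,-60),(245,262),8)],
 [((75,-60),(441,437),8),((75,60),(655,542),8),((-62,-60),(572,260),20),((-62,60),(776,345),20)])
for n,p in(("lipL",(57,236)),("lipR",(245,240))):print(n,ray(T,ct(p),20))
print("upright top",ray(S,cs((536,327)),92),ray(S,cs((617,348)),92))
E
```

```text
mould top [ 567.4 -149.3] -0.1737
[[-0.2, 2.3], [-0.3, -1.8], [-0.2, 0.3], [2.1, -0.4], [-0.1, 0.7], [-1.3, -1.2]]
mould scene [ 562.7 -150.9] -0.1826
[[2.9, 0.4], [3.7, 0.4], [0.4, -1.2], [-1.2, -2.6], [-5.9, 3.0]]
stand top [569.5 141.4] 0.0043
[[0.7, -0.8], [1.4, -0.8], [-2.6, 1.7], [0.5, -0.1]]
stand scene [571.3 139.8] 0.0078
[[-1.5, -0.4], [1.0, 1.2], [0.5, -0.3], [-0.1, -0.5]]
lipL [517.39718622 201.2585178 ]
lipR [518.38538613  80.98246578]
upright top [625.91239525 120.24425509] [617.38051963 159.38744157]
```

Request:
arm_command([
  [0, 0, -6.45, 0, 0, 0, 0],
  [0, 0, -6.45, 0, 0, 0, 0],
  [0, 0, 0, -0.012, -0.018, 0.002, 0],
  [0, 0, 0, -0.022, -0.035, 0.004, 0],
  [0, 0, 0, -0.022, -0.035, 0.004, 0],
  [0, 0, 0, -0.022, -0.035, 0.004, 0],
  [0, 0, 0, -0.022, -0.035, 0.004, 0],
  [0, 0, 0, -0.022, -0.035, 0.004, 0],
  [0, 0, 0, -0.022, -0.035, 0.004, 0],
  [0, 0, 0, -0.022, -0.035, 0.004, 0],
])

```text
t: 1.1
position: [381.4, 331.4, 201.0]
tool_rot: [-0.0, 0.088, 0.996, -0.0]
wrist_force: [0.8, -0.4, 0.5]
finger_gap: 1.007
grip_force: 0.0
```

```bash
cat >> h.py <<'E'
from scipy.spatial.transform import Rotation as Ro
def tool():
    s=get_state();q=s["tool_rot"];return s,np.array(s["position"]),Ro.from_quat([q[1],q[2],q[3],q[0]])
def to(p,yaw,pitch=0):
    "shift (tool axes) and turn (tool rotvec deg) to TCP p, y axis at 90deg+yaw, tool z tipped forward by pitch (rad)"
    s,c,R=tool();G=Ro.from_euler('z',yaw)*Ro.from_matrix(np.array([[-np.cos(pitch),0,np.sin(pitch)],[0,1,0],[-np.sin(pitch),0,-np.cos(pitch)]]))
    print("t",round(s["t"],2),"pos",c.round(1),"F",np.round(s["wrist_force"],1),"gap",round(s["finger_gap"],3),"grip",round(s["grip_force"],1))
    print("shift in present axes",R.inv().apply(np.array(p)-c).round(1),"in goal axes",G.inv().apply(np.array(p)-c).round(1),"turn",np.degrees((R.inv()*G).as_rotvec()).round(2))
E
python3 -c "
from h import *
to([587.7,-153.9,150],-.176)"
```

```text
t 1.1 pos [381.4 331.4 201. ] F [ 0.8 -0.4  0.5] gap 1.007 grip 0.0
shift in present axes [-288.4 -441.5   51.1] in goal axes [-288.1 -441.7   51. ] turn [-0.01 -0.01 -0.04]
```

Request:
arm_command([
  [0, 0, 0, -0.026, -0.039, 0.003, 0],
  [0, 0, 0, -0.026, -0.039, 0.003, 0],
  [0, 0, 0, -0.026, -0.039, 0.003, 0],
  [0, 0, 0, -0.026, -0.039, 0.003, 0],
  [0, 0, 0, -0.026, -0.039, 0.003, 0],
  [0, 0, 0, -0.026, -0.039, 0.003, 0],
  [0, 0, 0, -0.026, -0.039, 0.003, 0],
  [0, 0, 0, -0.026, -0.039, 0.003, 0],
  [0, 0, 0, -0.026, -0.039, 0.003, 0],
  [0, 0, 0, -0.026, -0.039, 0.003, 0],
])

```text
t: 2.1
position: [568.9, -98.3, 171.0]
tool_rot: [-0.0, 0.088, 0.996, 0.0]
wrist_force: [1.1, 0.9, 0.3]
finger_gap: 0.997
grip_force: 0.0
```

Request:
arm_command([
  [0, 0, 0, -0.02, -0.03, 0.01, 0],
  [0, 0, 0, -0.008, -0.0215, 0.021, 0],
  [0, 0, 0, 0, 0, 0.03, 0],
  [0, 0, 0, 0, 0, 0.03, 0],
  [0, 0, 0, 0, 0, 0.02, 0],
  [0, 0, 0, 0, 0, 0, 0],
  [0, 0, 0, 0, 0, 0, 0],
])

```text
t: 2.8
position: [587.0, -152.3, 60.6]
tool_rot: [-0.0, 0.088, 0.996, -0.0]
wrist_force: [0.0, 0.3, 0.5]
finger_gap: 0.998
grip_force: 0.0
```

```bash
python3 -c "
from h import *
import cv2
to([587.7,-153.9,1],-.176)
a=grab_frame('top')['image'][130:205,250:340,::-1];b=grab_frame('scene')['image'][150:240,165:285,::-1]
a=cv2.resize(a,(480,400),interpolation=3);b=cv2.resize(b,(533,400),interpolation=3)
cv2.imwrite('pics/m1.png',cv2.resize(np.hstack([a,b]),(800,316)))"
```

```text
t 2.8 pos [ 587.  -152.3   60.6] F [0.  0.3 0.5] gap 0.998 grip 0.0
shift in present axes [-1.  -1.4 59.6] in goal axes [-1.  -1.5 59.6] turn [-0.02 -0.03 -0.05]
```

View pics/m1.png

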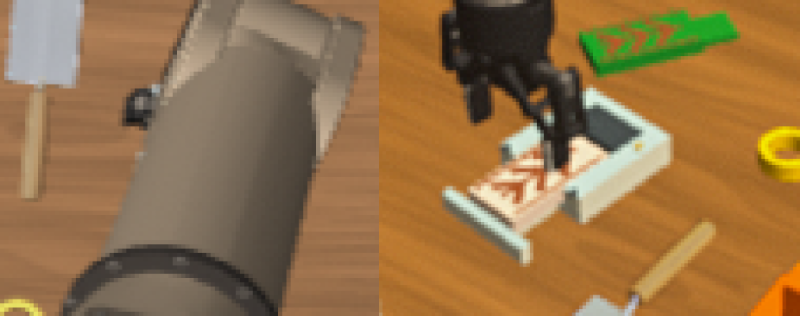

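The wrist hides the mould from the top camera. In the scene view the fingers straddle the panel, with tips at about (555,165) and (480,110). I'll go down.

Request:
arm_command([
  [0, 0, 0, -0.001, -0.0015, 0.02, 0],
  [0, 0, 0, 0, 0, 0.02, 0],
  [0, 0, 0, 0, 0, 0.015, 0],
  [0, 0, 0, 0, 0, 0.0045, 0],
  [0, 0, 0, 0, 0, 0, 0],
], squeeze=20)

```text
t: 3.4
position: [587.8, -153.9, 0.9]
tool_rot: [-0.0, 0.088, 0.996, -0.0]
wrist_force: [1.1, -0.4, -0.2]
finger_gap: 1.002
grip_force: 0.0
```

Request:
arm_command([
  [0, 0, 0, 0, 0, 0, 0.2],
  [0, 0, 0, 0, 0, 0, 0.25],
  [0, 0, 0, 0, 0, 0, 0.28],
  [0, 0, 0, 0, 0, 0, 0.28],
])

```text
t: 3.8
position: [588.0, -153.8, 1.2]
tool_rot: [0.0, 0.088, 0.996, -0.0]
wrist_force: [0.2, 0.2, 0.2]
finger_gap: 0.722
grip_force: 0.0
```

Request:
arm_command([
  [0, 0, 0, 0, 0, 0, 0.32],
  [0, 0, 0, 0, 0, 0, 0.34],
  [0, 0, 0, 0, 0, 0, 0.4],
  [0, 0, 0, 0, 0, 0, 0.4],
], squeeze=20)

```text
t: 4.2
position: [587.8, -154.1, 1.1]
tool_rot: [0.0, 0.088, 0.996, -0.0]
wrist_force: [-0.5, -1.5, 5.2]
finger_gap: 0.651
grip_force: 21.2
```

Request:
arm_command([
  [0, 0, 0, 0, 0, 0, 0.5],
  [0, 0, 0, 0, 0, 0, 0.5],
  [0, -1, 0, -0.0002, 0, -0.0021, 0.5],
  [0, -1, 0, -0.0002, 0, -0.0021, 0.5],
  [0, 0, 0, 0, 0, 0, 0.5],
], squeeze=45)

```text
t: 4.7
position: [587.8, -153.8, 5.3]
tool_rot: [0.018, 0.088, 0.996, -0.001]
wrist_force: [-0.3, -0.7, -2.0]
finger_gap: 0.646
grip_force: 48.3
```

Request:
arm_command([
  [0, -1, 0, -0.0002, 0, -0.0021, 0.5],
  [0, -1, 0, -0.0002, 0, -0.0021, 0.5],
  [0, 0, 0, 0, 0, 0, 0.5],
  [0, 0, 0, 0, 0, 0, 0.5],
])

```text
t: 5.1
position: [588.2, -153.8, 9.3]
tool_rot: [0.035, 0.088, 0.995, -0.003]
wrist_force: [-0.5, 0.7, -2.2]
finger_gap: 0.642
grip_force: 48.3
```

```bash
python3 -c "
from h import *
import cv2
to([587.7,-153.9,1],-.176)
b=grab_frame('scene')['image'][155:235,170:270,::-1]
cv2.imwrite('pics/m2.png',cv2.resize(b,(750,600),interpolation=3))"
```

```text
t 5.1 pos [ 588.2 -153.8    9.3] F [-0.5  0.7 -2.2] gap 0.642 grip 48.3
shift in present axes [ 1.  -0.2  8.2] in goal axes [ 0.5 -0.2  8.3] turn [ 0.01  3.99 -0.04]
```

View pics/m2.png

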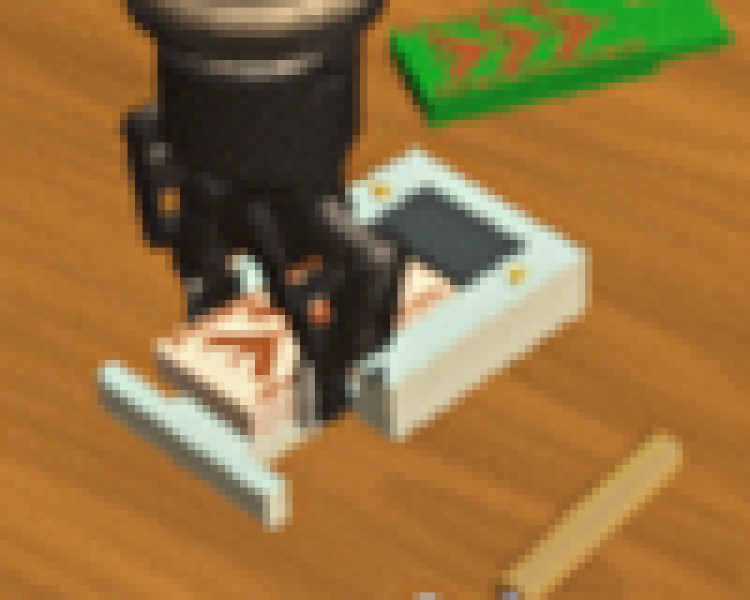

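The free end at about (210,390) stands clear with a shadow under it. The wrist carries just the panel's weight, so it isn't touching the bar. I'll draw it out.

Request:
arm_command([
  [0, 0, 0, -0.005, 0, 0.0003, 0.5],
  [0, 0, 0, -0.005, 0, 0.0003, 0.5],
  [0, 0, 0, -0.005, 0, 0.0003, 0.5],
  [0, 0, 0, 0, 0, 0, 0.5],
])

```text
t: 5.55
position: [604.2, -156.7, 9.4]
tool_rot: [0.035, 0.088, 0.995, -0.003]
wrist_force: [0.4, -1.1, -1.6]
finger_gap: 0.646
grip_force: 48.3
```

Request:
arm_command([
  [0, -1.2, 0, -0.0002, 0, -0.0025, 0.5],
  [0, -1.2, 0, -0.0002, 0, -0.0025, 0.5],
  [0, -1.1, 0, -0.0002, 0, -0.0023, 0.5],
  [0, 0, 0, 0, 0, 0, 0.5],
])

```text
t: 5.95
position: [602.4, -156.5, 17.1]
tool_rot: [0.066, 0.088, 0.994, -0.006]
wrist_force: [-1.1, 0.5, -2.1]
finger_gap: 0.648
grip_force: 48.2
```

Request:
arm_command([
  [0, 0, 0, -0.004, 0, 0.0004, 0.5],
  [0, 0, 0, -0.004, 0, 0.0004, 0.5],
  [0, -1, 0, -0.0002, 0, -0.0021, 0.5],
  [0, -1, 0, -0.0002, 0, -0.0021, 0.5],
  [0, -1, 0, -0.0002, 0, -0.0021, 0.5],
  [0, 0, 0, 0, 0, 0, 0.5],
])

```text
t: 6.55
position: [610.1, -157.9, 23.5]
tool_rot: [0.092, 0.088, 0.992, -0.008]
wrist_force: [-1.0, 0.5, -2.8]
finger_gap: 0.649
grip_force: 48.2
```

Request:
arm_command([
  [0, 0, 0, -0.007, 0, 0.001, 0.5],
  [0, 0, 0, -0.008, 0, 0.001, 0.5],
  [0, 0, 0, -0.008, 0, 0.001, 0.5],
  [0, 0, 0, 0, 0, 0, 0.5],
])

```text
t: 6.95
position: [635.1, -162.1, 24.6]
tool_rot: [0.092, 0.088, 0.992, -0.008]
wrist_force: [0.1, -0.5, -2.2]
finger_gap: 0.648
grip_force: 48.2
```

Request:
arm_command([
  [0, 0, 0, -0.0018, 0, -0.0098, 0.5],
  [0, 0, 0, -0.0037, 0, -0.0197, 0.5],
  [0, 0, 0, -0.0037, 0, -0.0197, 0.5],
  [0, 0, 0, -0.0037, 0, -0.0197, 0.5],
  [0, 0, 0, -0.0037, 0, -0.0197, 0.5],
  [0, 0, 0, -0.0037, 0, -0.0197, 0.5],
  [0, 0, 0, -0.0037, 0, -0.0197, 0.5],
  [0, 0, 0, -0.0037, 0, -0.0197, 0.5],
  [0, 0, 0, 0, 0, 0, 0.5],
])

```text
t: 7.85
position: [634.8, -162.5, 178.1]
tool_rot: [0.093, 0.088, 0.992, -0.008]
wrist_force: [-0.3, -0.1, -2.0]
finger_gap: 0.644
grip_force: 48.5
```

```bash
python3 -c "
from h import *
s=np.radians(52);off=np.array([117*np.cos(s)+11*np.sin(s),0,117*np.sin(s)-11*np.cos(s)])
st=np.array([570,140.5,0]);Rz=Ro.from_euler('z',.006)
g=st+Rz.apply(np.array([-38,0,8+50])+off);print('goal',g.round(1))
to(g,.006,s);print(get_state()['joints'].round(2))"
```

```text
goal [612.7 140.8 143.4]
t 7.85 pos [ 634.8 -162.5  178.1] F [-0.3 -0.1 -2. ] gap 0.644 grip 48.5
shift in present axes [ 80.4 294.6  20.2] in goal axes [ 39.8 303.4   5.3] turn [ -5.56 -41.14  -9.17]
[-0.18  0.37  0.42  1.87 -0.23  0.75  1.74]
```

Request:
arm_command([
  [-0.7, -5.14, -1.15, 0, 0, 0, 0.5],
  [-0.7, -5.14, -1.15, 0, 0, 0, 0.5],
  [-0.7, -5.14, -1.15, 0, 0, 0, 0.5],
  [-0.7, -5.14, -1.15, 0, 0, 0, 0.5],
  [-0.7, -5.14, -1.15, 0, 0, 0, 0.5],
  [-0.7, -5.14, -1.15, 0, 0, 0, 0.5],
  [-0.7, -5.14, -1.15, 0, 0, 0, 0.5],
  [-0.7, -5.14, -1.15, 0, 0, 0, 0.5],
  [0, 0, 0, 0, 0, 0, 0.5],
])

```text
t: 8.75
position: [643.6, -157.5, 219.9]
tool_rot: [0.349, 0.016, 0.937, 0.018]
wrist_force: [-1.0, -0.1, -2.7]
finger_gap: 0.644
grip_force: 48.5
```

Request:
arm_command([
  [0, 0, 0, 0.002, 0.015, 0, 0.5],
  [0, 0, 0, 0.004, 0.03, 0.0005, 0.5],
  [0, 0, 0, 0.004, 0.03, 0.0005, 0.5],
  [0, 0, 0, 0.004, 0.03, 0.0005, 0.5],
  [0, 0, 0, 0.004, 0.03, 0.0005, 0.5],
  [0, 0, 0, 0.004, 0.03, 0.0005, 0.5],
  [0, 0, 0, 0.004, 0.03, 0.0005, 0.5],
  [0, 0, 0, 0.004, 0.03, 0.0005, 0.5],
  [0, 0, 0, 0.004, 0.03, 0.0005, 0.5],
  [0, 0, 0, 0.002, 0.015, 0.0005, 0.5],
])

```text
t: 9.75
position: [609.7, -34.7, 217.3]
tool_rot: [0.333, -0.036, 0.941, 0.041]
wrist_force: [0.0, 1.2, -3.2]
finger_gap: 0.642
grip_force: 48.5
```

```bash
python3 -c "
from h import *
import cv2
to([612.7,140.8,143.4],.006,np.radians(52))
f=grab_frame('scene');np.savez('pics/s3.npz',**f)
b=f['image'][150:270,230:370,::-1];t=grab_frame('top');np.savez('pics/t3.npz',**t);t=t['image'][130:220,175:280,::-1]
cv2.imwrite('pics/m3.png',np.hstack([cv2.resize(b,(420,360),interpolation=3),cv2.resize(t,(380,360)) if 0 else cv2.resize(t,(380,326),interpolation=3)[:0] if 0 else cv2.copyMakeBorder(cv2.resize(t,(380,326),interpolation=3),0,34,0,0,0)]))"
```

```text
t 9.75 pos [609.7 -34.7 217.3] F [ 0.   1.2 -3.2] gap 0.642 grip 48.5
shift in present axes [ 37.2 170.2  77.1] in goal axes [ 55.8 175.5  48.7] turn [  5.87 -12.98   1.42]
```

View pics/m3.png

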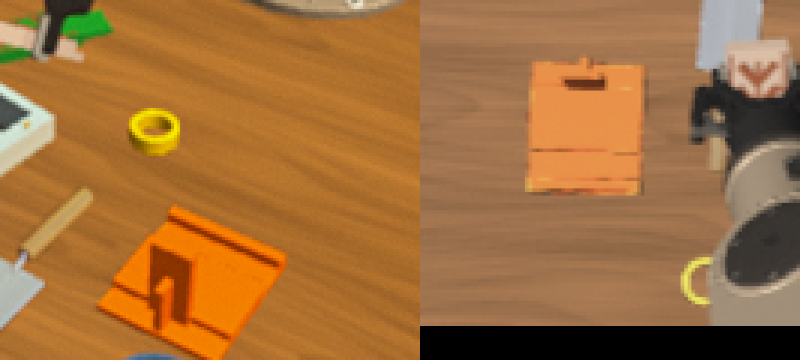

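The panel is held at about (60,40) in the scene half and (755,65) in the top half, pattern facing up and outward. The turn stopped short, so I'll look at the joints.

```bash
python3 -c "
from h import *
print(get_state()['joints'].round(3), get_state()['joint_vel'].round(3))"
```

```text
[-0.232  0.096  0.256  2.285 -1.021  0.163  2.633] [ 0.141  0.003 -0.117 -0.013 -0.002 -0.003  0.02 ]
```

```bash
cat > kin.py <<'E'
from h import *
from scipy.optimize import least_squares
import itertools
D=[([-1.318497,.42672913,.07387676,1.6065969,-.03409184,1.11079877,-.0671358],[263.86,620.85,230.6],[-7.2e-5,.199594,.979879,-.000632]),
   ([-.18,.37,.42,1.87,-.23,.75,1.74],[634.8,-162.5,178.1],[.093,.088,.992,-.008])]
def fk(q,s,p):
    h,L1,L2,L3,o1,o7,a,b=p
    r=lambda ax,t:Ro.from_euler(ax,t)
    R=r('z',s[0]*q[0]+o1);x=np.array([0,0,h])
    R=R*r('y',q[1])*r('z',s[1]*q[2]);x=x+R.apply([a,0,L1])
    R=R*r('y',q[3])*r('z',s[2]*q[4]);x=x+R.apply([b,0,L2])
    R=R*r('y',q[5])*r('z',s[3]*q[6]+o7);return x+R.apply([0,0,L3]),R
def res(p,s):
    o=[]
    for q,x,w in D:
        y,R=fk(q,s,p);o+=list((y-x)/10);o+=list((R.inv()*Ro.from_quat([w[1],w[2],w[3],w[0]])).as_rotvec()*20)
    return np.array(o)
def solve():
    B=None
    for s in itertools.product([1,-1],repeat=4):
        for o1 in(-2.5,0,2.5):
            for o7 in(-2,0,2):
                k=least_squares(res,[350,400,400,250,o1,o7,0,0],args=(s,))
                if B is None or k.cost<B[0]:B=(k.cost,s,k.x)
    return B
E
python3 - <<'E'
from kin import *
s=get_state();D.append((s["joints"],s["position"],s["tool_rot"]))
B=solve();print(B[0],B[1],B[2].round(3));print(res(B[2],B[1]).round(2));np.savez("kin.npz",s=B[1],p=B[2],q=s["joints"],x=s["position"],w=s["tool_rot"])
E
```

```text
0.8400669310818291 (-1, -1, -1, -1) [ 2.80373e+02  5.46302e+02  4.85421e+02  3.34000e+02 -9.00000e-02
  1.48500e+00  1.28170e+01 -8.98100e+00]
[-0.24  0.2  -0.02 -0.   -0.   -0.09 -0.14  0.01  0.02 -0.28  0.1  -0.23
  0.04 -0.03 -0.   -1.14  0.05  0.32]
```

```bash
cat > ik.py <<'E'
from kin import *
z=np.load("kin.npz");S=z["s"];P=z["p"]
lo=np.array([-2.85,-.5,-1.23,.21,-1.02,.16,-2.73])+.03;hi=np.array([2.85,2.14,1.37,2.46,4.16,2.05,2.73])-.03
def goal(xf,zf,sl,tp=None):
    tp=sl if tp is None else tp
    off=np.array([117*np.cos(sl)+11*np.sin(sl),0,117*np.sin(sl)-11*np.cos(sl)])
    x=np.array([570,140.5,0])+Ro.from_euler('z',.006).apply(np.array([xf,0,zf])+off)
    return x,Ro.from_euler('z',.006)*Ro.from_matrix(np.array([[-np.cos(tp),0,np.sin(tp)],[0,1,0],[-np.sin(tp),0,-np.cos(tp)]]))
def ik(x,R,q0):
    def f(q):
        y,Q=fk(q,S,P);return np.r_[(y-x)/10,(Q.inv()*R).as_rotvec()*20,.01*(q-q0)]
    k=least_squares(f,np.clip(q0,lo+.001,hi-.001),bounds=(lo,hi));r=f(k.x)[:6];return k.x,np.abs(r).max()
E
python3 - <<'E'
from ik import *
rng=np.random.default_rng(0);q0=get_state()["joints"]
for sl in(40,44,47,52):
    x,R=goal(-40,12,np.radians(sl));sol=[]
    for i in range(40):
        q,e=ik(x,R,q0 if i==0 else rng.uniform(lo,hi))
        if e<.15: sol.append((np.abs(q-q0).max(),q))
    print(sl,x.round(),len(sol))
    for d,q in sorted(sol,key=lambda a:a[0])[:5]:print("  ",round(d,2),q.round(2))
E
```

```text
40 [627. 141.  79.] 25
   3.08 [ 0.53  0.84 -1.2   2.29  2.03  0.93 -0.45]
   3.08 [ 0.53  0.84 -1.2   2.29  2.03  0.93 -0.45]
   3.08 [ 0.53  0.84 -1.2   2.29  2.03  0.93 -0.45]
   3.08 [ 0.53  0.84 -1.2   2.29  2.03  0.93 -0.45]
   3.08 [ 0.53  0.84 -1.2   2.29  2.03  0.93 -0.45]
44 [622. 141.  85.] 25
   3.18 [ 0.53  0.85 -1.2   2.33  2.14  0.99 -0.55]
   3.18 [ 0.53  0.85 -1.2   2.33  2.14  0.99 -0.55]
   3.18 [ 0.53  0.85 -1.2   2.33  2.14  0.99 -0.55]
   3.18 [ 0.53  0.85 -1.2   2.33  2.14  0.99 -0.55]
   3.18 [ 0.53  0.85 -1.2   2.33  2.14  0.99 -0.55]
47 [618. 141.  90.] 23
   3.24 [ 0.52  0.86 -1.2   2.37  2.21  1.05 -0.61]
   3.24 [ 0.52  0.86 -1.2   2.37  2.21  1.05 -0.61]
   3.24 [ 0.52  0.86 -1.2   2.37  2.21  1.05 -0.61]
   3.24 [ 0.52  0.86 -1.2   2.37  2.21  1.05 -0.61]
   3.24 [ 0.52  0.86 -1.2   2.37  2.21  1.05 -0.61]
52 [611. 141.  97.] 23
   3.35 [ 0.5   0.9  -1.2   2.42  2.33  1.17 -0.69]
   3.35 [ 0.5   0.9  -1.2   2.42  2.33  1.17 -0.69]
   3.35 [ 0.5   0.9  -1.2   2.42  2.33  1.17 -0.69]
   3.35 [ 0.5   0.9  -1.2   2.42  2.33  1.17 -0.69]
   3.35 [ 0.5   0.9  -1.2   2.42  2.33  1.17 -0.69]
```

```bash
cat > sim.py <<'E'
from ik import *
from scipy.optimize import lsq_linear
LO=lo-.03;HI=hi+.03;VM=.7*np.array([1.89,1.89,2.39,2.39,3.01,3.01,3.01])*.1
def step(q,x,R,lam=.02,kn=0,qc=None):
    for _ in range(4):
        y,Q=fk(q,S,P);e=np.r_[(x-y)/300,Q.apply((Q.inv()*R).as_rotvec())]
        J=np.zeros((6,7))
        for i in range(7):
            d=q.copy();d[i]+=1e-5;y2,Q2=fk(d,S,P);J[:,i]=np.r_[(y2-y)/300,(Q2*Q.inv()).as_rotvec()]/1e-5
        n=np.zeros(7) if qc is None else kn*(qc-q)
        A=np.vstack([J,lam*np.eye(7)]);dq=lsq_linear(A,np.r_[e,lam*n],(np.maximum(LO-q,-VM/2)-1e-6,np.minimum(HI-q,VM/2)+1e-6)).x;q=q+dq
    return q
def run(q,rows,**k):
    x,R=fk(q,S,P);H=[]
    for r in rows:
        x=x+R.apply(np.array(r[3:6])*1000);R=R*Ro.from_rotvec(np.radians(r[:3]));q=step(q,x,R,**k)
        x,R0=fk(q,S,P);R=R0;H.append(q)
    return np.array(H)
E
python3 - <<'E'
from sim import *
q=np.array(D[0][0])
rows=[[0,0,-6.45,0,0,0]]*2+[[0,0,0,-.022,-.0353,.004]]*20+[[0,0,0,0,0,.03]]*5+[[0,-2,0,-.0004,0,-.0042]]*5+[[0,0,0,-.0096,0,.001]]*5+[[0,0,0,-.0037,0,-.0197]]*8
r2=[[-.7,-5.14,-1.15,0,0,0]]*8+[[0,0,0,0,0,0]]+[[0,0,0,.004,.03,.0005]]*9
mid=(LO+HI)/2
print("want",D[1][0],"then",np.round(z["q"],2))
for kn,qc in((0,None),(.05,mid),(.3,mid),(.05,q)):
    h=run(q,rows,kn=kn,qc=qc);g=run(np.array(D[1][0]),r2,kn=kn,qc=qc);print(kn,h[-1].round(2),g[8].round(2),g[-1].round(2))
E
```

```text
want [-0.18, 0.37, 0.42, 1.87, -0.23, 0.75, 1.74] then [-0.23  0.1   0.26  2.28 -1.02  0.16  2.63]
0 [-0.2   0.35  0.46  1.89 -0.24  0.78  1.77] [ 0.88  0.25 -0.66  2.19 -0.92  0.16  2.73] [-1.18  0.22  0.98  2.27 -1.02  0.16  2.28]
0.05 [ 1.01  0.56 -1.12  1.88  0.67  0.91  1.  ] [ 0.91  0.26 -0.69  2.19 -0.9   0.16  2.71] [-1.17  0.21  0.97  2.27 -0.99  0.16  2.25]
0.3 [ 1.    0.56 -1.12  1.88  0.69  0.92  0.97] [ 1.34  0.51 -1.23  2.22  1.66  0.16  0.32] [ 0.27  0.24 -0.65  2.33  2.07  0.31 -0.71]
0.05 [ 0.06  0.32  0.13  1.89 -0.08  0.77  1.62] [ 0.88  0.25 -0.66  2.19 -0.91  0.16  2.72] [-1.18  0.22  0.98  2.27 -1.01  0.16  2.26]
```

```bash
cat >> sim.py <<'E'
def path(q,ws,**k):
    "ws: list of (x,R,n) waypoints; interpolate in world"
    H=[q]
    for x1,R1,n in ws:
        x0,R0=fk(H[-1],S,P);v=(R0.inv()*R1).as_rotvec()
        for i in range(1,n+1):
            H.append(step(H[-1],x0+(x1-x0)*i/n,R0*Ro.from_rotvec(v*i/n),**k))
        for _ in range(2):H.append(step(H[-1],x1,R1))
    return np.array(H)
def G(yaw,pitch,roll=0):
    return Ro.from_euler('z',yaw,degrees=True)*Ro.from_matrix([[-1,0,0],[0,1,0],[0,0,-1]])*Ro.from_euler('y',-pitch,degrees=True)*Ro.from_euler('x',roll,degrees=True)
E
python3 - <<'E'
from sim import *
q0=np.array(get_state()["joints"]);out=[]
xg,Rg=goal(-38,58,np.radians(52));print(np.degrees((Rg.inv()*G(.34,52)).magnitude()).round(2))
for yw in(-40,-20,0,20,40):
  for ro in(-40,-25,0,25,40):
    for p1 in(0,20):
      for y in(0,140):
        X=np.array([600,y,230.])
        H=path(q0,[(X,G(yw,p1,ro),10),(X,G(yw,45,ro),8),(xg,Rg,12)])
        x,R=fk(H[-1],S,P);e=np.linalg.norm(x-xg)+np.degrees((R.inv()*Rg).magnitude())*2
        m=np.minimum(H-LO,HI-H)[:,:].min();out.append((e,-m,yw,ro,p1,y,H[-1].round(2)))
out.sort(key=lambda a:(round(a[0]),a[1]))
for o in out[:8]:print(*o)
E
```

```text
0.0
1.9085064106129572e-13 0.0005205177999878519 -40 -25 0 140 [-0.98  0.37  0.58  2.4   2.84  0.44 -1.75]
2.0845613028626157e-13 0.0005205177999878519 -40 -25 20 140 [-0.96  0.37  0.56  2.4   2.83  0.44 -1.73]
1.9568845931933284e-13 0.0005205177999878519 -40 0 0 0 [-0.81  0.34  0.4   2.4   2.73  0.46 -1.6 ]
2.345374611927103e-13 0.0005205177999878519 -40 0 0 140 [-0.84  0.35  0.43  2.4   2.75  0.46 -1.62]
3.949115929960048e-13 0.0005205177999878519 -40 0 20 0 [-0.81  0.34  0.4   2.4   2.73  0.46 -1.6 ]
2.0790661564371686e-13 0.0005205177999878519 -40 0 20 140 [-0.82  0.34  0.41  2.4   2.73  0.46 -1.61]
1.9686834537471874e-13 0.0005205177999878519 -40 25 0 0 [-0.8   0.34  0.39  2.4   2.72  0.47 -1.59]
2.2030507033568805e-13 0.0005205177999878519 -40 25 0 140 [-0.82  0.34  0.4   2.4   2.73  0.46 -1.6 ]
```

```bash
python3 - <<'E'
from sim import *
s,c,R=tool();tn=lambda A,B:np.degrees((A.inv()*B).as_rotvec()).round(2)
print(s["joints"].round(2),c.round(1))
a,b,g=G(-40,10),G(-40,47),G(.34,52)
print(tn(R,a),tn(a,b),tn(b,g))
E
```

```text
[-0.23  0.1   0.26  2.28 -1.02  0.16  2.63] [610.  -32.1 217.5]
[21.9  26.35 40.79] [  0. -37.   0.] [-30.68  -4.79 -26.21]
```

Request:
arm_command([
  [2.43, 2.93, 4.53, 0, 0, 0, 0.5],
  [2.43, 2.93, 4.53, 0, 0, 0, 0.5],
  [2.43, 2.93, 4.53, 0, 0, 0, 0.5],
  [2.43, 2.93, 4.53, 0, 0, 0, 0.5],
  [2.43, 2.93, 4.53, 0, 0, 0, 0.5],
  [2.43, 2.93, 4.53, 0, 0, 0, 0.5],
  [2.43, 2.93, 4.53, 0, 0, 0, 0.5],
  [2.43, 2.93, 4.53, 0, 0, 0, 0.5],
  [2.43, 2.93, 4.53, 0, 0, 0, 0.5],
  [0, 0, 0, 0, 0, 0, 0.5],
])

```text
t: 10.85
position: [611.5, -29.6, 215.6]
tool_rot: [0.139, 0.253, 0.957, -0.005]
wrist_force: [-0.4, -0.6, -2.5]
finger_gap: 0.647
grip_force: 48.4
```

```bash
python3 - <<'E'
from sim import *
s,c,R=tool();tn=lambda A,B:np.degrees((A.inv()*B).as_rotvec()).round(2)
q=np.array(s["joints"]);print(s["t"],q.round(2),c.round(1),tn(R,G(-40,10)),tn(R,G(-40,47)),s["grip_force"],np.round(s["wrist_force"],1))
H=path(q,[(c,G(-40,47),8),(c,G(.34,52),8)]);print(H[[0,4,8,12,16,-1]].round(2))
E
```

```text
10.85 [-0.84  0.28  0.86  2.01 -0.19  0.69  1.16] [611.5 -29.6 215.6] [5.79 5.25 9.85] [  8.72 -31.63   7.6 ] 48.39104890823364 [-0.4 -0.6 -2.5]
[[-0.84  0.28  0.86  2.01 -0.19  0.69  1.16]
 [-1.17  0.3   1.08  2.15  0.17  0.42  0.67]
 [-1.45  0.56  1.34  2.24  0.39  0.21  0.2 ]
 [-1.37  0.38  1.24  2.29  1.24  0.16 -0.41]
 [-0.62  0.13  0.53  2.39  2.78  0.25 -1.47]
 [-0.2   0.12  0.2   2.41  3.45  0.3  -1.91]]
```

Request:
arm_command([
  [2.9, 2.6, 4.9, 0, 0, 0, 0.5],
  [2.9, 2.6, 4.9, 0, 0, 0, 0.5],
  [0, -5, 0, 0, 0, 0, 0.5],
  [0, -5, 0, 0, 0, 0, 0.5],
  [0, -5, 0, 0, 0, 0, 0.5],
  [0, -5, 0, 0, 0, 0, 0.5],
  [0, -5, 0, 0, 0, 0, 0.5],
  [0, -5, 0, 0, 0, 0, 0.5],
  [0, 0, 0, 0, 0, 0, 0.5],
])

```text
t: 11.75
position: [608.5, -29.5, 213.5]
tool_rot: [0.322, 0.318, 0.884, -0.118]
wrist_force: [-0.9, 0.0, -3.0]
finger_gap: 0.645
grip_force: 48.5
```

```bash
python3 - <<'E'
from sim import *
s,c,R=tool();tn=lambda A,B:np.degrees((A.inv()*B).as_rotvec()).round(2)
q=np.array(s["joints"]);print(s["t"],q.round(2),c.round(1),tn(R,G(-40,47)),tn(R,G(.34,47)),tn(R,G(.34,52)),s["grip_force"],np.round(s["wrist_force"],1))
H=path(q,[(c,G(.34,52),8)]);print(H[[0,4,8,-1]].round(2))
E
```

```text
11.75 [-1.41  0.53  1.32  2.22  0.13  0.32  0.53] [608.5 -29.5 213.5] [ 0.04 -6.88  0.38] [-27.77  -6.68 -28.87] [-29.03 -11.47 -27.67] 48.50479066371918 [-0.9  0.  -3. ]
[[-1.41  0.53  1.32  2.22  0.13  0.32  0.53]
 [-1.19  0.2   1.06  2.33  1.43  0.16 -0.35]
 [-0.13  0.11  0.07  2.41  3.11  0.28 -1.61]
 [ 0.02  0.11 -0.03  2.42  3.37  0.3  -1.82]]
```

Request:
arm_command([
  [-2.9, -1.15, -2.77, 0, 0, 0, 0.5],
  [-2.9, -1.15, -2.77, 0, 0, 0, 0.5],
  [-2.9, -1.15, -2.77, 0, 0, 0, 0.5],
  [-2.9, -1.15, -2.77, 0, 0, 0, 0.5],
  [-2.9, -1.15, -2.77, 0, 0, 0, 0.5],
  [-2.9, -1.15, -2.77, 0, 0, 0, 0.5],
  [-2.9, -1.15, -2.77, 0, 0, 0, 0.5],
  [-2.9, -1.15, -2.77, 0, 0, 0, 0.5],
  [-2.9, -1.15, -2.77, 0, 0, 0, 0.5],
  [0, 0, 0, 0, 0, 0, 0.5],
])

```text
t: 12.75
position: [606.1, -44.2, 214.4]
tool_rot: [0.382, 0.17, 0.906, -0.073]
wrist_force: [0.1, -0.1, -2.2]
finger_gap: 0.645
grip_force: 48.6
```

```bash
python3 - <<'E'
from sim import *
s,c,R=tool();tn=lambda A,B:np.degrees((A.inv()*B).as_rotvec()).round(2)
q=np.array(s["joints"]);print(s["t"],q.round(2),c.round(1),tn(R,G(.34,52)),s["grip_force"],np.round(s["wrist_force"],1))
xg,Rg=goal(-38,58,np.radians(52))
H=path(q,[(c,G(.34,52),3),(xg,Rg,10)]);print(H[[0,4,8,-1]].round(2))
print(Rg.inv().apply(xg-c).round(1))
E
```

```text
12.75 [-1.33  0.26  1.21  2.38  1.71  0.17 -0.67] [606.1 -44.2 214.4] [-16.44  -6.23 -14.1 ] 48.55561316013336 [ 0.1 -0.1 -2.2]
[[-1.33  0.26  1.21  2.38  1.71  0.17 -0.67]
 [-0.28  0.11  0.3   2.42  3.39  0.31 -1.86]
 [-0.41  0.17  0.31  2.43  3.21  0.36 -1.77]
 [-0.76  0.34  0.33  2.4   2.69  0.47 -1.55]]
[ 51.2 184.9  49.7]
```

j5 has gone over to the right branch. I'll finish the turn, then travel to the stand.

Request:
arm_command([
  [-2.74, -1.04, -2.35, 0, 0, 0, 0.5],
  [-2.74, -1.04, -2.35, 0, 0, 0, 0.5],
  [-2.74, -1.04, -2.35, 0, 0, 0, 0.5],
  [-2.74, -1.04, -2.35, 0, 0, 0, 0.5],
  [-2.74, -1.04, -2.35, 0, 0, 0, 0.5],
  [-2.74, -1.04, -2.35, 0, 0, 0, 0.5],
  [0, 0, 0, 0, 0, 0, 0.5],
  [0, 0, 0, 0, 0, 0, 0.5],
])

```text
t: 13.55
position: [607.4, -47.0, 214.3]
tool_rot: [0.432, 0.025, 0.902, -0.013]
wrist_force: [0.2, -0.3, -2.4]
finger_gap: 0.647
grip_force: 48.6
```

```bash
cat > nx.py <<'E'
from sim import *
def nx(xf,zf,sl,pr=True):
    s,c,R=tool();xg,Rg=goal(xf,zf,np.radians(sl));q=np.array(s["joints"])
    print(round(s["t"],2),q.round(2),c.round(1),"turn",np.degrees((R.inv()*Rg).as_rotvec()).round(2),"shift now-axes",R.inv().apply(xg-c).round(1),"goal-axes",Rg.inv().apply(xg-c).round(1),"F",np.round(s["wrist_force"],1))
    H=path(q,[(xg,Rg,10)]);print("end",H[-1].round(2),"max step",np.abs(np.diff(H,axis=0)).max().round(2))
E
python3 -c "
from nx import *
nx(-38,58,52)"
```

```text
13.55 [-0.56  0.11  0.5   2.46  2.94  0.3  -1.49] [607.4 -47.  214.3] turn [-2.9  -0.82 -2.16] shift now-axes [ 58.4 187.9  40. ] goal-axes [ 51.9 187.7  48.7] F [ 0.2 -0.3 -2.4]
end [-0.77  0.34  0.35  2.4   2.7   0.47 -1.57] max step 0.03
```

Request:
arm_command([
  [-2.9, -0.82, -2.16, 0, 0, 0, 0.5],
  [0, 0, 0, 0.0035, 0.0117, 0.0031, 0.5],
  [0, 0, 0, 0.0065, 0.0235, 0.0061, 0.5],
  [0, 0, 0, 0.0065, 0.0235, 0.0061, 0.5],
  [0, 0, 0, 0.0065, 0.0235, 0.0061, 0.5],
  [0, 0, 0, 0.0065, 0.0235, 0.0061, 0.5],
  [0, 0, 0, 0.0065, 0.0235, 0.0061, 0.5],
  [0, 0, 0, 0.0065, 0.0235, 0.0061, 0.5],
  [0, 0, 0, 0.0065, 0.0235, 0.0061, 0.5],
  [0, 0, 0, 0, 0, 0, 0.5],
])

```text
t: 14.55
position: [612.3, 135.5, 145.6]
tool_rot: [0.436, -0.003, 0.9, -0.0]
wrist_force: [1.1, 0.5, -1.7]
finger_gap: 0.644
grip_force: 48.7
```

```bash
python3 -c "
from nx import *
nx(-38,58,52)
import cv2
f=grab_frame('scene');t=grab_frame('top')
for n,w in(('s4',f),('t4',t)):np.savez(f'pics/{n}.npz',**w)
b=cv2.resize(f['image'][155:275,225:345,::-1],(480,480),interpolation=3);t=cv2.resize(t['image'][120:220,185:252,::-1],(320,480),interpolation=3)
cv2.imwrite('pics/m4.png',np.hstack([b,t]))"
```

```text
14.55 [-0.54  0.32 -0.    2.42  2.32  0.59 -1.2 ] [612.3 135.5 145.6] turn [-0.17 -0.26  0.11] shift now-axes [1.5 5.2 1.6] goal-axes [1.5 5.2 1.6] F [ 1.1  0.5 -1.7]
end [-0.42  0.32 -0.04  2.4   2.55  0.53 -1.35] max step 0.02
```

View pics/m4.png

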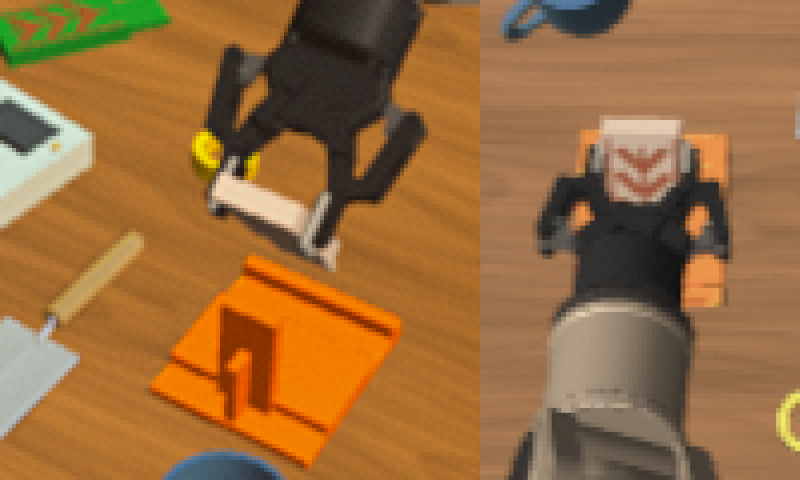

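The panel hangs over the stand with its pattern outward. Its head edge is at about (642,120) in the top half, and the fingers straddle the upright's line. I'll check the head position, then lower it.

```bash
python3 -c "
from h import *
t=np.load('pics/t4.npz')
for z in (170,176,182):print(ray(t,(218.9,144.7),z).round(1))
print('expect',624-.4-1.5, 135.5,176+2)"
```

```text
[624.9 135.2]
[623.8 134.6]
[622.7 134. ]
expect 622.1 135.5 178
```

Request:
arm_command([
  [0, 0, 0, 0.0015, 0.005, 0.0016, 0.5],
  [0, 0, 0, 0.004, 0, 0.0031, 0.5],
  [0, 0, 0, 0.0079, 0, 0.0062, 0.5],
  [0, 0, 0, 0.0079, 0, 0.0062, 0.5],
  [0, 0, 0, 0.0079, 0, 0.0062, 0.5],
  [0, 0, 0, 0.0039, 0, 0.0031, 0.5],
  [0, 0, 0, 0, 0, 0, 0.5],
])

```text
t: 15.35
position: [612.9, 135.5, 103.2]
tool_rot: [0.437, -0.001, 0.9, -0.001]
wrist_force: [0.3, 0.5, -2.8]
finger_gap: 0.644
grip_force: 48.7
```

```bash
python3 -c "
from nx import *
nx(-38,8,52)"
```

```text
15.35 [-0.5   0.43 -0.05  2.43  2.42  0.69 -1.31] [612.9 135.5 103.2] turn [-0.28 -0.22 -0.06] shift now-axes [7.8 5.2 5.8] goal-axes [7.8 5.2 5.8] F [ 0.3  0.5 -2.8]
end [-0.39  0.45 -0.08  2.41  2.63  0.67 -1.44] max step 0.02
```

Request:
arm_command([
  [0, 0, 0, 0, 0.002, 0, 0.5],
  [0, 0, 0, 0, 0.002, 0, 0.5],
  [0, 0, 0, 0, 0.0015, 0, 0.5],
  [0, 0, 0, 0.003, 0, 0.0023, 0.5],
  [0, 0, 0, 0, 0, 0, 0.5],
])

```text
t: 15.85
position: [613.1, 141.7, 100.5]
tool_rot: [0.437, -0.001, 0.899, -0.0]
wrist_force: [0.5, -0.1, -2.9]
finger_gap: 0.647
grip_force: 48.7
```

```bash
python3 -c "
from nx import *
nx(-38,8,52)"
```

```text
15.85 [-0.51  0.44 -0.05  2.43  2.41  0.7  -1.31] [613.1 141.7 100.5] turn [-0.21 -0.12 -0.07] shift now-axes [ 5.9 -1.   4.1] goal-axes [ 5.9 -1.   4.1] F [ 0.5 -0.1 -2.9]
end [-0.39  0.45 -0.08  2.41  2.63  0.66 -1.44] max step 0.02
```

Request:
arm_command([
  [0, 0, 0, 0.0016, -0.0005, 0.0012, 0.5],
  [0, 0, 0, 0.0016, -0.0005, 0.0012, 0.5],
  [0, 0, 0, 0, 0, 0, 0.5],
], squeeze=30)

```text
t: 16.15
position: [613.0, 140.4, 96.4]
tool_rot: [0.437, -0.001, 0.899, -0.0]
wrist_force: [0.6, -0.1, -1.4]
finger_gap: 0.645
grip_force: 48.7
```

Request:
arm_command([
  [0, 0, 0, 0.0012, 0, 0.0009, 0.5],
  [0, 0, 0, 0, 0, 0, 0.5],
])

```text
t: 16.35
position: [613.1, 140.6, 95.1]
tool_rot: [0.437, -0.001, 0.899, -0.0]
wrist_force: [0.2, -0.8, -2.9]
finger_gap: 0.647
grip_force: 48.7
```

Request:
arm_command([
  [0, 0, 0, 0.0008, 0, 0.0006, 0.5],
  [0, 0, 0, 0, 0, 0, 0.5],
])

```text
t: 16.55
position: [613.1, 140.6, 94.2]
tool_rot: [0.437, -0.001, 0.899, -0.0]
wrist_force: [0.6, 0.5, -2.5]
finger_gap: 0.646
grip_force: 48.7
```

Request:
arm_command([
  [0, 0, 0, 0.0008, 0, 0.0006, 0.5],
  [0, 0, 0, 0, 0, 0, 0.5],
])

```text
t: 16.75
position: [613.1, 140.6, 93.2]
tool_rot: [0.437, -0.001, 0.899, -0.0]
wrist_force: [-0.3, -0.4, -3.0]
finger_gap: 0.648
grip_force: 48.7
```

Request:
arm_command([
  [0, 0, 0, 0.0008, 0, 0.0006, 0.5],
  [0, 0, 0, 0, 0, 0, 0.5],
])

```text
t: 16.95
position: [613.5, 140.6, 92.6]
tool_rot: [0.438, -0.001, 0.899, -0.0]
wrist_force: [1.3, -0.3, 2.0]
finger_gap: 0.644
grip_force: 48.9
```

The foot touches the channel floor with about 4 N. I'll ease it by half a millimetre and lean the panel back about the foot.

Request:
arm_command([
  [0, 0, 0, -0.0005, 0, -0.0004, 0.5],
  [0, 1, 0, 0.0002, 0, 0.002, 0.5],
  [0, 1, 0, 0.0002, 0, 0.002, 0.5],
  [0, 1, 0, 0.0002, 0, 0.002, 0.5],
  [0, 1, 0, 0.0002, 0, 0.002, 0.5],
  [0, 0, 0, 0, 0, 0, 0.5],
])

```text
t: 17.55
position: [618.9, 140.6, 87.4]
tool_rot: [0.406, -0.001, 0.914, -0.0]
wrist_force: [-0.6, 0.9, -2.8]
finger_gap: 0.649
grip_force: 48.7
```

Request:
arm_command([
  [0, 0.7, 0, 0.0001, 0, 0.0014, 0.5],
  [0, 0.7, 0, 0.0001, 0, 0.0014, 0.5],
  [0, 0, 0, 0, 0, 0, 0.5],
])

```text
t: 17.85
position: [620.8, 140.6, 85.2]
tool_rot: [0.394, -0.001, 0.919, -0.0]
wrist_force: [0.2, 0.4, -2.0]
finger_gap: 0.644
grip_force: 48.7
```

```bash
python3 -c "
from nx import *
nx(-38,8,45.3)"
```

```text
17.85 [-0.5   0.44 -0.02  2.37  2.37  0.55 -1.24] [620.8 140.6  85.2] turn [-0.22  1.15 -0.11] shift now-axes [0.3 0.2 2.2] goal-axes [0.3 0.2 2.2] F [ 0.2  0.4 -2. ]
end [-0.37  0.43 -0.06  2.34  2.55  0.46 -1.33] max step 0.02
```

Request:
arm_command([
  [0, 0.5, 0, 0.0001, 0, 0.001, 0.5],
  [0, 0, 0, 0, 0, 0, 0.5],
])

```text
t: 18.05
position: [621.3, 140.6, 84.4]
tool_rot: [0.39, -0.001, 0.921, -0.0]
wrist_force: [0.4, 0.2, -2.0]
finger_gap: 0.65
grip_force: 48.7
```

Request:
arm_command([
  [0, 0.4, 0, 0.0001, 0, 0.0008, 0.5],
  [0, 0, 0, 0, 0, 0, 0.5],
])

```text
t: 18.25
position: [621.7, 140.6, 83.7]
tool_rot: [0.387, -0.001, 0.922, -0.0]
wrist_force: [-2.0, -0.4, -0.9]
finger_gap: 0.645
grip_force: 49.1
```

Request:
arm_command([
  [0, 0.3, 0, 0, 0, 0.0006, 0.5],
  [0, 0, 0, 0, 0, 0, 0.5],
])

```text
t: 18.45
position: [621.8, 140.6, 83.4]
tool_rot: [0.385, -0.001, 0.923, -0.0]
wrist_force: [-9.7, -1.3, 7.1]
finger_gap: 0.645
grip_force: 50.3
```

The panel touches the upright. I'll back off a little and release it gently.

Request:
arm_command([
  [0, -0.2, 0, 0, 0, -0.0005, 0.5],
  [0, 0, 0, 0, 0, 0, 0.5],
])

```text
t: 18.65
position: [621.7, 140.6, 83.6]
tool_rot: [0.386, -0.001, 0.922, -0.0]
wrist_force: [-2.6, -0.7, -0.0]
finger_gap: 0.643
grip_force: 49.0
```

```bash
python3 -c "
from nx import *
nx(-38,8,45.3)"
```

```text
18.65 [-0.51  0.44 -0.01  2.36  2.36  0.52 -1.23] [621.7 140.6  83.6] turn [-0.21  0.17 -0.1 ] shift now-axes [-0.2  0.2  0.4] goal-axes [-0.2  0.2  0.4] F [-2.6 -0.7 -0. ]
end [-0.37  0.43 -0.06  2.34  2.55  0.46 -1.33] max step 0.02
```

Request:
arm_command([
  [0, 0, 0, 0, 0, 0, 0.34],
  [0, 0, 0, 0, 0, 0, 0.32],
  [0, 0, 0, 0, 0, 0, 0.28],
  [0, 0, 0, 0, 0, 0, 0.2],
  [0, 0, 0, 0, 0, 0, 0.1],
  [0, 0, 0, 0, 0, 0, 0],
  [0, 0, 0, 0, 0, 0, 0],
])

```text
t: 19.35
position: [621.9, 140.6, 83.7]
tool_rot: [0.387, -0.001, 0.922, -0.0]
wrist_force: [0.1, 0.3, -0.4]
finger_gap: 1.003
grip_force: 0.0
```

Request:
arm_command([
  [0, 0, 0, 0, 0, -0.005, 0],
  [0, 0, 0, 0, 0, -0.01, 0],
  [0, 0, 0, 0, 0, -0.015, 0],
  [0, 0, 0, 0, 0, -0.02, 0],
  [0, 0, 0, 0, 0, -0.02, 0],
  [0, 0, 0, 0, 0, -0.02, 0],
  [0, 0, 0, 0, 0, 0, 0],
])

```text
t: 20.05
position: [557.5, 141.8, 149.7]
tool_rot: [0.388, -0.001, 0.922, 0.001]
wrist_force: [0.2, 0.4, -0.2]
finger_gap: 1.004
grip_force: 0.0
```

```bash
python3 -c "
from h import *
import cv2
s=get_state();print(s['t'],s['position'].round(1),s['wrist_force'].round(1))
f=grab_frame('scene');t=grab_frame('top')
b=cv2.resize(f['image'][155:275,225:345,::-1],(480,480),interpolation=3);t=cv2.resize(t['image'][120:220,185:252,::-1],(320,480),interpolation=3)
cv2.imwrite('pics/m5.png',np.hstack([b,t]))"
```

```text
20.05 [557.5 141.8 149.7] [ 0.2  0.4 -0.2]
```

View pics/m5.png

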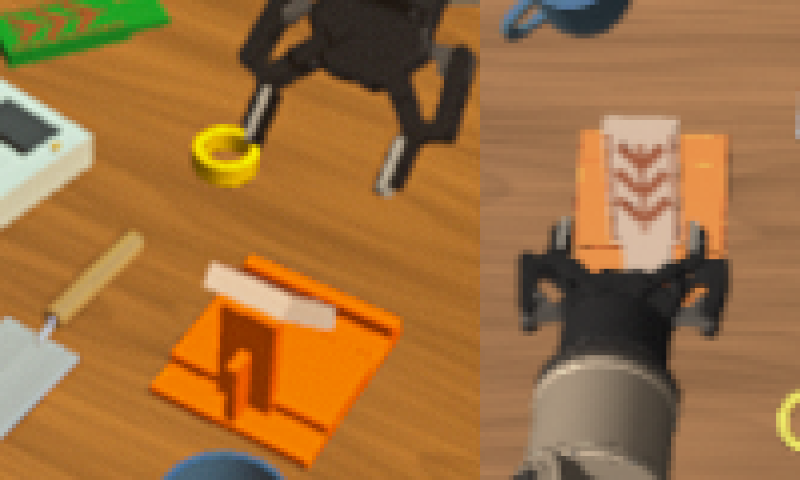

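The panel leans on the upright with its pattern outward, centred at about column 641 in the top half. The gripper is clear and the other things haven't moved. I'll hand it in.

```bash
python3 -c "
from workcell import *
print(finish_job())"
```

```text
the job is handed in; nothing more can be done
None
```

I worked the panel out of the mould and leaned it centred on the orange stand, decorated face outward; the gripper was clear when I handed in at about 20 s (no verdict was returned).

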